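# Put the squaring block away and gauge the electrode gap

## Robot

A 6-joint arm with a two-finger parallel gripper is mounted at the origin on the work surface. World frame = base frame: x ahead of the robot, y to its left, z up, the work surface at z = 0. Lengths are in m, angles in degrees, forces in N, time in s.
With the tool pointing down it reaches from about 0.35 to 0.875 m from the base axis. Payload 4.2 kg.
Tool frame: the origin (TCP) lies between the finger pads; the fingertips stand 19 mm ahead of it and the grasp point (between the pads) is the TCP; z points along the fingers, y is the line along which they close (so a half turn about z gives the same grasp; the last joint's range is limited). The gripper opens to 87 mm and grips with 3 to 60 N. Pads are 19 mm wide; open, the fingers measure 117 mm over their backs; the gripper's body (75 mm by 190 mm) begins 51 mm behind the grasp point.
Start: joints at [14.817, 22.042, 0.453, 0, -68.411, -14.817], TCP at [0.625, 0, 0.242] pointing down, gripper open.
Joint ranges: [-179.83, 179.83], [-69.29, 118.12], [-61.27, 80.66], [-181.25, 117.63], [-171.15, -9.14], [-177.46, 177.46]. Speed limits (degrees/s): [159.86, 159.86, 180, 180, 180, 180].

## Interface

Orientations are given as a 3x3 rotation matrix whose columns are the frame's x, y, z axes.
In Python, from station import r gives the robot as it stands.
- The arm moves only by the tool drive_tool, never from a script. Its argument "steps" is one flat list of numbers, 7 for each row, row after row: the turn, a rotation vector about the tool's x, y, z in rad, then the shift along the tool's x, y, z in m, then the opening, from 0 (shut) to 1 (fully open). A call has 1 to 10 rows; each row shifts and turns the commanded pose from where the row before left it, along the tool's axes as they then stand; what a row does not reach is not made up. A row lasts 1/12 s, in which the tool goes at most 41.7 mm and 7.16 degrees, less where a joint would pass 70% of its speed; a pose out of reach is approached as far as the arm can. A call is refused whole if a number of a shift passes 0.0417 or a number of a turn 0.125, either way. A call with a gripper value outside its range is refused whole. The fingers move at their own pace and stop on an object; the grip force is fixed at half the most. Time passes only in rows, so rows that do not move let the fingers close. It gives the time, the measured TCP pose, the force, the opening and the grip force at its end, in the units of the state.
- r.sense(): the state, without advancing time (a new reading comes with each control period).
- r.capture(name): name is "scene" or "side" or "wrist"; returns the picture (400x640x3 uint8, blue, green, red); there is no depth.
- r.camera_params(name): a dict with "camera_matrix" (3x3 intrinsics, pixels), "k1" (the pictures are not rectified: a ray, as slopes to the right and down, at radius r is drawn at 1 + k1 r^2 times it, then the intrinsics apply), "extrinsics" (4x4, takes a point from world to camera coordinates). Camera axes: x right, y down, z forward; pixel columns grow to the right and rows downward; lengths in m; the calibration is good to about 2 mm. A picture is of the moment at which its call begins: read the wrist's pose just before it. camera_params takes no time and is no camera call; for the wrist camera it gives the pose at the moment of the call.
- r.finish_job(): hands the job in; it is judged then, once.
The state is a dict: "time_s": time; "joints": joint angles; "joint_velocities": joint speeds; "effort": joint torques, N m; "tcp_pos": TCP position; "ee_rot": TCP orientation; "wrist_force": force on the tool from outside, world axes, zero at the start; "moment": the same for the moment, N m; "gripper_width": opening from 0.0 (shut) to 1.0 (fully open); "gripper_force": force on a finger pad.
Only numpy, scipy, OpenCV 4.12 (cv2) and the standard library are available. Lean on these libraries where they do the work, as an engineer would, in place of code of your own. Each camera call takes 0.05 s, during which the arm holds its last target. There are 200 camera calls.

## Task

Put the blue squaring block, which sits across the two electrode plates, back in its own blue-labelled pocket and let go of it. Then take the orange-handled taper blade from its stand and lower it, point down, between the two plates until it drags snugly on both (about 4 newtons of resistance as it slides, not forced). The job ends holding: finish with the blade still gripped and held at that depth, never let go; leave the yellow block, the beaker and the bottle alone.

Things in the scene. Friction and masses are not known exactly. Their poses are not given: they have to be found in the camera images.
- blue_block_center (a point): Centre of the loose blue squaring block, a plain upright block 36 (x) x 24 (y) x 50 (z) mm, about 120 g; top and bottom are 25 mm above and below. At the start it stands upright on the tops of the two plates, bridging the gap, its x across the gap within about 6 degrees.
- yellow_block_center (a point): Centre of the identical yellow block, standing in the yellow-labelled pocket. Leave it there.
- blue_pocket_floor (a point): Centre of the inner floor of the blue pocket, 8 mm above the bench, z up. A fixed grey open box, inside 44 (x) x 32 (y) mm, 10 mm deep, walls 4 mm, rim 18 mm above the bench; blue floor, blue label bar at its -x side. A block goes in upright, its x along the pocket's x (either way round).
- red_pocket_floor (a point): The same point of the red-labelled pocket, which is and stays empty.
- yellow_pocket_floor (a point): The same point of the yellow-labelled pocket, which holds the yellow block.
- rack: Fixed dark wooden board 90 (x) x 270 (y) x 4 mm, origin at the centre of its underside. The three pockets stand on it in a row along y, 80 mm apart, in an order that changes; their axes are the board's.
- near_plate: Upright dark steel plate, 12 mm thick (x), 90 mm long (y), the nearer to the robot. Origin: on its inner face, mid-length, 102 mm above the bench, where a bevel begins. Above it the face leans away 5 mm over 8 mm, up to the plate's top; below, it is straight for 82 mm. A set screw holds it firmly on its sledge; the setting changes from start to start.
- far_plate: Copper-coloured plate, mirror image of near_plate: origin on its inner face, same height, plate on the +x side. Same axes: x across the gap from near to far, y along the gap, z up. The gap is the x distance of the two origins, 4 to 7.5 mm, its centre half-way between. This plate is sprung on the sledge: it gives way in +x at 3 N per mm after a preload of 1.5 N.
- cell: Fixed white base 130 (x) x 120 (y) x 12 mm under the plates, origin at the centre of its underside, axes as the plates'. The sledge with both plates floats on it along x (6 mm or more either way, 0.3 N), so the gap centres itself on the blade. The gap is empty, and open to 20 mm above the bench.
- blade_handle (a point): Centre of the orange handle of the loose taper blade (about 70 g), handle 16 (x) x 26 (y) x 60 (z) mm. Below the handle a black collar 26 x 32 x 6 mm, 30 to 36 mm below this point; then the steel blade, 16 mm wide (y), pointing straight down 90 mm from the collar to the tip.
- blade_tip (a point): Tip of the blade, 126 mm below blade_handle, same axes. Blade thickness (x) is 2 mm here, growing 1 mm per 10 mm to 11 mm at the collar. It meets both plates with the tip 20 to 55 mm below their origins; each 10 mm more opens them 1 mm and adds 3 to 5 N of drag. Snug: 2 to 7 N of upward drag felt while it slides down (the reading may drop when it stops).
- stand: Fixed grey block 60 x 60 x 100 mm, origin at the centre of its underside, with a slot in its top (15 x 21 mm) in which the blade hangs, collar resting on the top, handle centre 136 mm above the bench. Its axes are those of the blade at the start. Lift the blade at least 95 mm straight up to clear it.
- blade: The taper blade, origin at its tip (see blade_handle).
- blue_block: The blue block, origin at the centre of its underside.
- beaker: Loose glass beaker, 66 mm across, 85 mm tall, origin at its underside. Leave alone.
- amber_bottle: Loose amber bottle, 64 mm across, 140 mm tall, origin at its underside. Leave alone.

How it is judged (in metres and radians):
On the way, in this order (a step that is already met when the one before it is completed fails the run):
1. the blue block stands home in the blue pocket, let go (horizontal distance between blue_block_center and blue_pocket_floor below 0.007 m and z of blue_block_center in the frame of blue_pocket_floor below 0.029 m and angle between blue_block_center's own z axis and vertical below 0.1 rad and contact force between the fingers and blue_block below 0.1 N), for 0.2 s.
2. the blade is gripped and lifted clear of its stand (contact force between the fingers and blade above 1 N and height (world z) of blade_tip above 0.1 m), for 0.1 s.
3. the blade enters the gap between the plates from above (z of blade_tip in the frame of far_plate below -0.012 m and y of blade_tip in the frame of far_plate between -0.03 and 0.03 m and x of blade_tip in the frame of far_plate below 0.003 m and x of blade_tip in the frame of near_plate above -0.003 m), for 0.1 s.
At the end, for the whole second after the job is handed in: Blue block in the blue pocket (7 mm, seated within 4 mm, upright), untouched. Blade gripped, still, upright within 0.12 rad, tip 12 mm or more below the bevels and within 30 mm of mid-length, pressing over 1 N on both plates and under 9 N on the sprung one (all of step 1 and all of step 3 and contact force between the fingers and blade above 1 N and contact force between blade and near_plate above 1 N and contact force between blade and far_plate between 1 and 9 N and angle between blade_tip's own z axis and vertical below 0.12 rad and linear speed of blade below 0.01 m/s and contact force between blade and stand below 0.1 N); the arm keeps its last pose, push and grip.
It fails at once if the blade is forced: over 16 N on either plate (contact force between blade and far_plate above 16 N or contact force between blade and near_plate above 16 N).
It fails at once if the yellow block is disturbed (distance of yellow_block_center from where it was at the start of the episode above 0.015 m).
It fails at once if the beaker is moved or tipped (distance of beaker from where it was at the start of the episode above 0.02 m or angle between beaker's own z axis and vertical above 0.3 rad).
It fails at once if the bottle is moved or tipped (distance of amber_bottle from where it was at the start of the episode above 0.02 m or angle between amber_bottle's own z axis and vertical above 0.3 rad).
It also fails if it takes over 64 s, if anything falls off the work surface, if the arm or the gripper's body presses on something with over 40 N, if the wrist force passes 120 N, or if a joint passes its speed limit or range.

## Working session

There is one attempt and no reset: what is moved stays moved. The work goes in short steps, Python scripts to look and compute and a tool call to move; the robot and the scene stay as the last step left them, time stands still between calls to the robot, and variables do not carry over. Pictures are saved under pics/ and viewed, at most 10 in all, crops included, and the job is handed in when it is done.

Besides the shell and the picture viewer there is one more tool, called after ">>>" as name(argument=value, ...), one argument or row to a line, values as JSON. drive_tool: Moves the arm, as the interface text tells. Its arguments: {"type":"object","properties":{"steps":{"type":"array"}},"required":["steps"]}

```bash
ls; mkdir -p pics
python3 - <<'E'
from station import r
import cv2,numpy as np
s=r.sense();print(s)
for n in("scene","side","wrist"):
    p=r.camera_params(n);print(n,p)
    cv2.imwrite(f"pics/{n}0.png",r.capture(n))
E
```

```text
pics
{'time_s': 0.0, 'joints': array([ 1.48172692e+01,  2.20907124e+01,  3.80627365e-01, -2.96278682e-02,
       -6.84116635e+01, -1.48181770e+01]), 'joint_velocities': array([-0.04286652,  0.05336232, -0.06232069,  0.06732239,  0.04951301,
        0.02587119]), 'effort': array([ 5.69075401e-04, -3.90661991e+01,  1.87403029e+01,  4.22001421e+00,
        1.09914420e-02, -1.81494070e-04]), 'tcp_pos': array([6.24440282e-01, 3.18805627e-05, 2.40464216e-01]), 'ee_rot': array([[-2.06530364e-04, -9.99997609e-01, -2.17717076e-03],
       [-9.99999976e-01,  2.06701906e-04, -7.85663453e-05],
       [ 7.90161828e-05,  2.17715448e-03, -9.99997627e-01]]), 'wrist_force': array([ 0.01494169, -0.06474562, -0.05483796]), 'moment': array([-0.0625144 , -0.01042939,  0.01009012]), 'gripper_force': 0.0, 'gripper_width': 1.00085320382793}
scene {'camera_matrix': array([[485.6390375 ,   0.        , 327.37923435],
       [  0.        , 485.6390375 , 201.08335049],
       [  0.        ,   0.        ,   1.        ]]), 'k1': -0.024345889773751888, 'extrinsics': array([[ 0.75621059,  0.65429764,  0.00633594, -0
[... 622 characters left out ...]
2e-01, -6.85760438e-01,
         1.03012369e+00],
       [ 0.00000000e+00,  0.00000000e+00,  0.00000000e+00,
         1.00000000e+00]])}
wrist {'camera_matrix': array([[289.57711736,   0.        , 315.56605962],
       [  0.        , 289.57711736, 200.45714528],
       [  0.        ,   0.        ,   1.        ]]), 'k1': -0.015462016710589464, 'extrinsics': array([[-9.99996562e-01,  2.91385687e-04,  2.60607864e-03,
         6.23527627e-01],
       [ 9.33577813e-04,  9.68253334e-01,  2.49969218e-01,
        -3.00125658e-02],
       [-2.45050688e-03,  2.49970791e-01, -9.68250277e-01,
         3.90155939e-01],
       [ 0.00000000e+00,  0.00000000e+00,  0.00000000e+00,
         1.00000000e+00]])}
```

View pictures.

View pics/scene0.png

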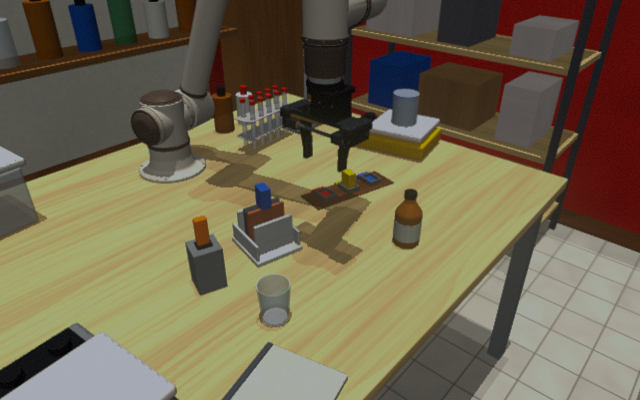

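View pics/side0.png

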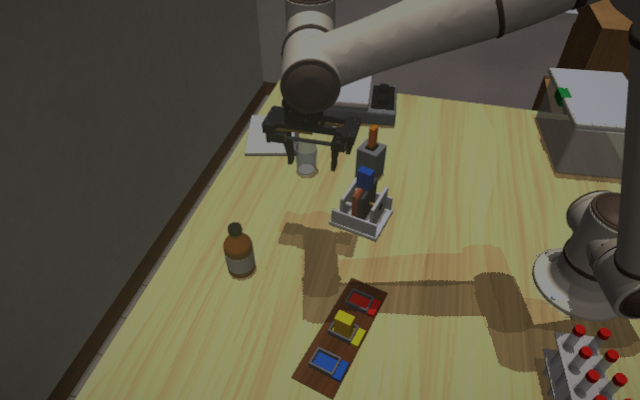

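View pics/wrist0.png

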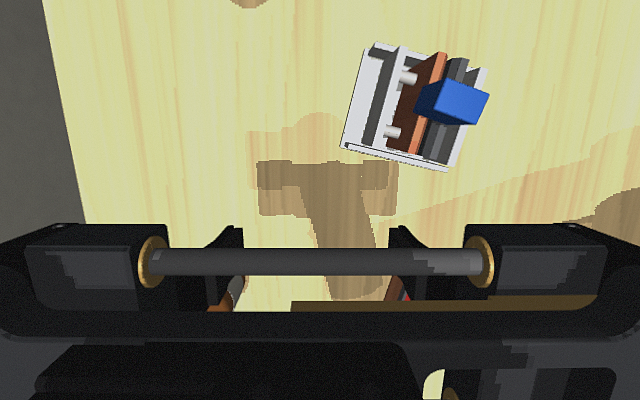

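```bash
cat > h.py <<'E'
from station import r
import cv2,numpy as np
def ray(p,uv):
    K=p["camera_matrix"];E=p["extrinsics"]
    d=((np.atleast_2d(uv)-K[:2,2])/K[0,0]).astype(float);u=d.copy()
    for _ in range(5): u=d/(1+p["k1"]*(u**2).sum(1,keepdims=True))
    D=np.c_[u,np.ones(len(u))]@E[:3,:3]
    return -E[:3,:3].T@E[:3,3],D/np.linalg.norm(D,axis=1,keepdims=True)
def plane(p,uv,z):
    c,D=ray(p,uv);return c+D*((z-c[2])/D[:,2:])
def tri(p1,a,p2,b):
    c1,d1=ray(p1,a);c2,d2=ray(p2,b);d1,d2=d1[0],d2[0]
    t=np.linalg.lstsq(np.c_[d1,-d2],c2-c1,rcond=None)[0]
    A,B=c1+t[0]*d1,c2+t[1]*d2;return (A+B)/2,np.linalg.norm(A-B)
def mask(im,h,s=120,v=50):
    H=cv2.cvtColor(im,cv2.COLOR_BGR2HSV)
    return cv2.inRange(H,(h[0],s,v),(h[1],255,255))
HUE=dict(blue=(105,125),orange=(5,16),yellow=(22,32),red=(0,3))
def blobs(m,n=25,box=None):
    k,l,st,c=cv2.connectedComponentsWithStats(m)
    return [(st[i][4],c[i].round(1),st[i][:4]) for i in range(1,k) if st[i][4]>=n]
E
python3 - <<'E'
from h import *
for n,R in(("scene",(180,140,440,330)),("side",(220,110,410,400))):
    im=cv2.imread(f"pics/{n}0.png");p=r.camera_params(n)
    for c in HUE:
        m=mask(im,HUE[c],150,60);q=np.zeros_like(m);q[R[1]:R[3],R[0]:R[2]]=m[R[1]:R[3],R[0]:R[2]]
        for a,ce,b in blobs(q): print(n,c,a,ce,b,plane(p,ce,.008)[0].round(3))
E
```

```text
scene blue 28 [370.  177.8] [366 176   9   5] [0.509 0.343 0.008]
scene blue 80 [261.8 187.2] [255 183  15   9] [0.311 0.092 0.008]
scene orange 216 [369.7 185.6] [351 173  41  24] [0.536 0.304 0.008]
scene orange 88 [338.1 191.4] [330 185  16  15] [0.49  0.218 0.008]
scene orange 349 [408.6 210.9] [396 200  26  25] [0.696 0.261 0.008]
scene orange 326 [263.4 215.1] [247 202  36  37] [ 0.424 -0.006  0.008]
scene orange 338 [201.2 231.5] [193 216  17  30] [ 0.365 -0.158  0.008]
scene yellow 969 [400.6 147.1] [356 140  83  20] [0.455 0.587 0.008]
scene yellow 237 [347.2 178.2] [335 169  21  19] [0.46  0.296 0.008]
side blue 99 [365.7 170.3] [358 166  16  10] [ 0.537 -0.268  0.008]
side blue 271 [324.7 361.3] [313 352  24  20] [0.515 0.33  0.008]
side blue 180 [340.3 370. ] [332 360  17  21] [0.482 0.34  0.008]
side orange 163 [372.6 135.5] [368 124  11  24] [ 0.545 -0.445  0.008]
side orange 52 [357.6 193.1] [354 188   8  11] [ 0.542 -0.166  0.008]
side orange 371 [236.6 244.8] [224 236  27  19] [0.793 0.09  0.008]
side orange 285 [361.8 319.4] [343 310  33  29] [0.461 0.22  0.008]
side orange 1540 [324.2 362.2] [292 322  68  77] [0.515 0.332 0.008]
side yellow 445 [343.6 323.2] [332 310  23  28] [0.496 0.238 0.008]
side yellow 168 [357.8 337.1] [350 327  16  21] [0.462 0.263 0.008]
side red 183 [359.2 300. ] [349 293  21  15] [0.475 0.174 0.008]
side red 131 [373.1 307.6] [367 299  13  18] [0.443 0.186 0.008]
```

Run:
```python
from h import *
s,d=r.camera_params("scene"),r.camera_params("side")
print("handle",tri(s,[201.2,231.5],d,[372.6,135.5]))
print("block top-ish",tri(s,[261.8,187.2],d,[365.7,170.3]))
w=r.camera_params("wrist");im=cv2.imread("pics/wrist0.png")
m=mask(im,HUE["blue"],120,50);print(blobs(m,200))
H=cv2.cvtColor(im,cv2.COLOR_BGR2HSV)
for uv in [(460,90),(450,118),(425,100)]: print(H[uv[1],uv[0]])
# plate-edge lines: copper outer/dark edges approx
print(plane(w,[[437,55],[413,155],[375,42],[343,147]],.11).round(3))
```

```text
handle (array([ 0.52725021, -0.26049899,  0.13504401]), np.float64(0.0025023214922455256))
block top-ish (array([ 0.51657172, -0.08404061,  0.15803193]), np.float64(0.0005406019449026284))
[(np.int32(2495), array([450.7, 102.2]), array([413,  78,  76,  47], dtype=int32))]
[110 182 205]
[108 171  58]
[112 169  65]
[[ 0.518 -0.129  0.11 ]
 [ 0.532 -0.042  0.11 ]
 [ 0.573 -0.139  0.11 ]
 [ 0.598 -0.049  0.11 ]]
```

```bash
python3 -c "
import cv2
a=cv2.imread('pics/wrist0.png')[30:180,330:500];cv2.imwrite('pics/c1.png',cv2.resize(a,None,fx=4,fy=4,interpolation=2)[:600])"
```

```text
(no output)
```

View pics/c1.png

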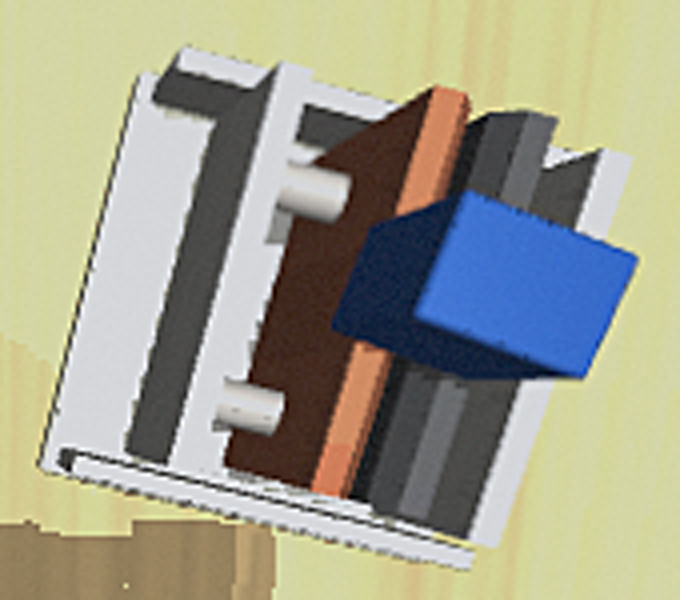

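```bash
cat >> h.py <<'E'
def rect(P):
    """min area rectangle of world points -> centre, long side, short side, yaw deg of long side"""
    (c,(a,b),_)=R=cv2.minAreaRect((P[:,:2]*1e4).astype(np.float32))
    q=cv2.boxPoints(R)/1e4;e=max((q[1]-q[0],q[2]-q[1]),key=np.linalg.norm)
    return np.array(c)/1e4,max(a,b)/10,min(a,b)/10,(np.degrees(np.arctan2(e[1],e[0]))+90)%180-90
def big(m):
    return max(cv2.findContours(m,cv2.RETR_EXTERNAL,cv2.CHAIN_APPROX_NONE)[0],key=cv2.contourArea)[:,0].astype(float)
E
python3 - <<'E'
from h import *
w=r.camera_params("wrist");im=cv2.imread("pics/wrist0.png")
print(rect(plane(w,big(mask(im,HUE["blue"],100,140)),.160)))
m=mask(im,(4,14),100,140);m[:,:400]=0;m[:30]=0;m[170:]=0;print(rect(plane(w,big(m),.110)))
c=np.array([[437,87],[465,95],[345,496],[313,490]])/4+[330,30]; print(plane(w,c,.11).round(4))
s=r.camera_params("side");i2=cv2.imread("pics/side0.png")
m=mask(i2,HUE["blue"],150,60);m[:345]=0;q=cv2.findContours(m,0,1)[0]
for k in q:
  if cv2.contourArea(k)>80: print(rect(plane(s,k[:,0].astype(float),.008)))
E
```

```text
(array([ 0.51662109, -0.08645813]), 35.25278930664062, 23.09464874267578, np.float32(-18.222862))
(array([ 0.53031328, -0.06050402]), 34.062872314453124, 7.318682098388672, np.float32(76.51808))
[[ 0.5165 -0.1312  0.11  ]
 [ 0.5102 -0.1297  0.11  ]
 [ 0.5292 -0.043   0.11  ]
 [ 0.5369 -0.0444  0.11  ]]
(array([0.48171899, 0.33978071]), 40.85372314453125, 16.7973876953125, np.float32(75.75287))
(array([0.51493696, 0.32979612]), 40.542852783203124, 26.642807006835938, np.float32(-13.757835))
```

>>> drive_tool(
  steps=[0, 0, 0, 0.029, 0.036, 0, 1, 0, 0, 0, 0.029, 0.036, 0, 1, 0, 0, 0, 0.029, 0.036, 0, 1, 0, 0, 0.106, 0, 0, 0, 1, 0, 0, 0.106, 0, 0, 0, 1, 0, 0, 0.106, 0, 0, 0, 1, 0, 0, 0, 0, 0, 0, 1, 0, 0, 0, 0, 0, 0, 1, 0, 0, 0, 0, 0, 0, 1],
)

```text
time_s: 0.9
tcp_pos: [0.5276, -0.0783, 0.2413]
ee_rot: [[-0.31, -0.951, -0.0], [-0.951, 0.31, 0.0], [0.0, 0.0, -1.0]]
wrist_force: [-0.4, -0.3, -0.9]
gripper_width: 0.997
gripper_force: 0.0
```

```bash
cat >> h.py <<'E'
def delta(x,y,z):
    s=r.sense();return (s["ee_rot"].T@(np.array([x,y,z])-s["tcp_pos"])).round(4)
E
python3 - <<'E'
from h import *
w=r.camera_params("wrist");im=r.capture("wrist");cv2.imwrite("pics/w1.png",im)
R=rect(plane(w,big(mask(im,HUE["blue"],100,140)),.160));print(R)
print(delta(R[0][0],R[0][1],.147))
d=r.camera_params("side");print(plane(d,[[240,272],[308,172]],0))
E
```

```text
Traceback (most recent call last):
  File "h.py", line 28, in big
    return max(cv2.findContours(m,cv2.RETR_EXTERNAL,cv2.CHAIN_APPROX_NONE)[0],key=cv2.contourArea)[:,0].astype(float)
           ~~~^^^^^^^^^^^^^^^^^^^^^^^^^^^^^^^^^^^^^^^^^^^^^^^^^^^^^^^^^^^^^^^^^^^^^^^^^^^^^^^^^^^^
ValueError: max() iterable argument is empty
```

View pics/w1.png

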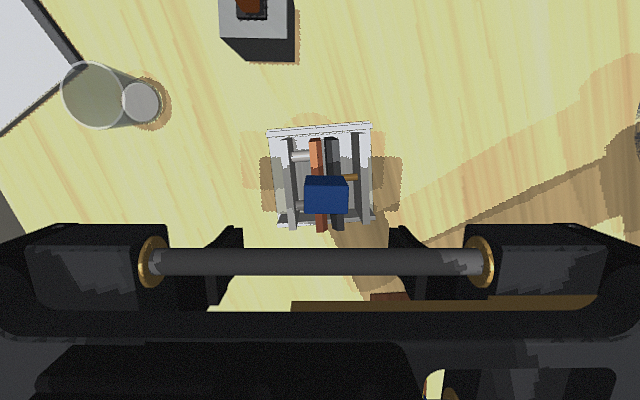

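Run:
```python
from h import *
w=r.camera_params("wrist");im=cv2.imread("pics/w1.png")
print(cv2.cvtColor(im,cv2.COLOR_BGR2HSV)[172:218,327].tolist())
d=r.camera_params("side");print(plane(d,[[240,272],[308,172]],0))
for v in (50,90,110):
    c=big(mask(im,(100,130),100,v));print(v,c.min(0),c.max(0),rect(plane(w,c,.160)))
print(delta(.5166,-.0865,.147))
```

```text
[[90, 43, 24], [90, 12, 21], [175, 53, 29], [107, 135, 49], [109, 188, 68], [109, 179, 64], [112, 192, 61], [112, 140, 69], [109, 160, 67], [109, 185, 66], [108, 204, 65], [109, 217, 60], [112, 175, 67], [109, 188, 76], [109, 197, 106], [109, 180, 116], [110, 181, 111], [109, 167, 113], [110, 172, 113], [109, 178, 112], [109, 171, 112], [109, 185, 109], [109, 174, 113], [111, 168, 112], [110, 167, 113], [109, 180, 109], [109, 189, 112], [109, 183, 110], [109, 170, 114], [110, 169, 110], [110, 181, 111], [108, 181, 111], [109, 181, 111], [109, 175, 111], [109, 180, 109], [109, 185, 106], [109, 194, 109], [110, 175, 111], [109, 181, 107], [110, 175, 109], [109, 187, 113], [109, 195, 97], [38, 32, 87], [0, 0, 78], [96, 15, 86], [110, 9, 82]]
[[ 7.57536075e-01  1.60118905e-01  1.11022302e-16]
 [ 6.98823910e-01 -2.29264938e-01  0.00000000e+00]]
50 [304. 175.] [348. 213.] (array([ 0.51470239, -0.09072466]), 35.21029052734375, 31.06566162109375, np.float32(-18.140488))
90 [304. 185.] [348. 213.] (array([ 0.51598354, -0.08684304]), 34.989035034179686, 23.162486267089843, np.float32(-18.685822))
110 [305. 186.] [347. 213.] (array([ 0.51610698, -0.08656609]), 33.51780395507812, 22.28173370361328, np.float32(-18.12709))
[0.0113 0.0079 0.0943]
```

>>> drive_tool(
  steps=[0, 0, 0, 0.0113, 0.0077, 0, 1, 0, 0, 0, 0, 0, 0.024, 1, 0, 0, 0, 0, 0, 0.024, 1, 0, 0, 0, 0, 0, 0.024, 1, 0, 0, 0, 0, 0, 0.022, 1, 0, 0, 0, 0, 0, 0, 0.8, 0, 0, 0, 0, 0, 0, 0.3, 0, 0, 0, 0, 0, 0, 0.3, 0, 0, 0, 0, 0, 0, 0.3, 0, 0, 0, 0, 0, 0, 0.3],
)

```text
time_s: 1.78
tcp_pos: [0.5177, -0.0867, 0.1491]
ee_rot: [[-0.312, -0.95, 0.003], [-0.95, 0.312, 0.0], [-0.001, -0.003, -1.0]]
wrist_force: [-0.5, -0.8, 0.1]
gripper_width: 0.705
gripper_force: 0.0
```

>>> drive_tool(
  steps=[0, 0, 0, 0, 0, 0, 0.2, 0, 0, 0, 0, 0, 0, 0.2, 0, 0, 0, 0, 0, 0, 0.2, 0, 0, 0, 0, 0, 0, 0.2, 0, 0, 0, 0, 0, 0, 0.2, 0, 0, 0, 0, 0, 0, 0.2, 0, 0, 0, 0, 0, 0, 0.2, 0, 0, 0, 0, 0, 0, 0.2],
)

```text
time_s: 2.45
tcp_pos: [0.5169, -0.0867, 0.1478]
ee_rot: [[-0.313, -0.95, 0.0], [-0.95, 0.313, -0.0], [-0.0, -0.0, -1.0]]
wrist_force: [-0.4, -0.6, 1.7]
gripper_width: 0.413
gripper_force: 30.0
```

>>> drive_tool(
  steps=[0, 0, 0, 0, 0, -0.015, 0.2, 0, 0, 0, 0, 0, -0.03, 0.2, 0, 0, 0, -0.02, 0.007, -0.015, 0.2, 0, 0, 0, -0.037, 0.0123, 0, 0.2, 0, 0, 0, -0.037, 0.0123, 0, 0.2, 0, 0, 0, -0.037, 0.0123, 0, 0.2, 0, 0, 0, -0.037, 0.0123, 0, 0.2, 0, 0, 0, -0.037, 0.0123, 0, 0.2, 0, 0, 0, -0.037, 0.0123, 0, 0.2, 0, 0, 0, -0.037, 0.0123, 0, 0.2],
)

```text
time_s: 3.28
tcp_pos: [0.5148, 0.2092, 0.207]
ee_rot: [[-0.313, -0.95, -0.001], [-0.95, 0.313, -0.0], [0.001, 0.001, -1.0]]
wrist_force: [0.3, -0.4, -1.2]
gripper_width: 0.411
gripper_force: 30.0
```

>>> drive_tool(
  steps=[0, 0, 0, -0.035, 0.0123, 0, 0.2, 0, 0, 0, -0.03, 0.01, 0, 0.2, 0, 0, 0, -0.02, 0.006, 0, 0.2, 0, 0, -0.07, 0, 0, 0, 0.2, 0, 0, 0, 0, 0, 0, 0.2, 0, 0, 0, 0, 0, 0, 0.2, 0, 0, 0, 0, 0, 0, 0.2],
)

```text
time_s: 3.87
tcp_pos: [0.5151, 0.2963, 0.2071]
ee_rot: [[-0.247, -0.969, -0.001], [-0.969, 0.247, -0.001], [0.001, 0.001, -1.0]]
wrist_force: [0.1, -0.1, -1.8]
gripper_width: 0.408
gripper_force: 30.0
```

```bash
python3 - <<'E'
from h import *
print(r.sense()["tcp_pos"],r.sense()["gripper_force"],r.sense()["gripper_width"])
im=r.capture("wrist");w=r.camera_params("wrist");cv2.imwrite("pics/w2.png",im)
i2=r.capture("side");d=r.camera_params("side");cv2.imwrite("pics/s2.png",i2)
i3=r.capture("scene");cv2.imwrite("pics/c2.png",i3)
print(delta(.515,.330,.0465))
E
python3 -c "
import cv2,numpy as np
a=cv2.imread('pics/w2.png');b=cv2.imread('pics/s2.png')[200:400,220:540]
cv2.imwrite('pics/v2.png',cv2.resize(np.hstack([a[:,80:480],cv2.resize(b,(640,400))[:,:400]]),(800,400)))"
```

```text
[0.51506066 0.29625957 0.20712993] 29.99867836944759 0.40837670289835704
[-0.0327  0.0087  0.1611]
```

View pics/v2.png

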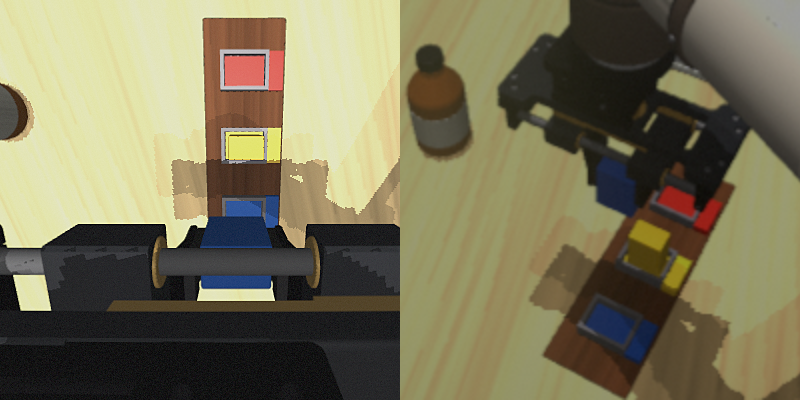

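Run:
```python
from h import *
w=r.camera_params("wrist");im=cv2.imread("pics/w2.png")
d=r.camera_params("side");i2=cv2.imread("pics/s2.png")
H=cv2.cvtColor(im,cv2.COLOR_BGR2HSV);print(H[70,325],H[70,358],H[145,325],H[205,320])
def show(n,p,m,z,y0=0):
    m[:y0]=0
    m=cv2.morphologyEx(m,cv2.MORPH_OPEN,np.ones((3,3)))
    for k in cv2.findContours(m,0,1)[0]:
        if cv2.contourArea(k)>80: print(n,k[:,0].mean(0).round(),rect(plane(p,k[:,0].astype(float),z)))
rm=lambda i:mask(i,(0,4),100,60)|mask(i,(174,180),100,60)
a=im.copy();a[225:]=0;a[:,:250]=0
show("w red",w,rm(a),.008)
show("w yel",w,mask(a,(23,33),120,80),.058)
show("w blue",w,mask(a,(105,125),120,50),.008)
show("s red",d,rm(i2),.008,270)
show("s blue",d,mask(i2,(105,125),120,50),.008,340)
```

```text
[  2 143 224] [  2 148 223] [ 31 130 229] [109 174 155]
w red [324.  70.] (array([0.47486089, 0.17479255]), 42.499288940429686, 30.770428466796876, np.float32(-13.038048))
w red [356.  70.] (array([0.44078511, 0.18367115]), 39.92182922363281, 15.359846496582032, np.float32(75.81656))
w yel [324. 142.] (array([0.49412036, 0.25047473]), 37.23446350097656, 26.507269287109374, np.float32(-14.305435))
w yel [354. 143.] (array([0.46563027, 0.25575981]), 30.344580078125, 13.1177001953125, np.float32(75.74083))
w blue [317. 215.] (array([0.52321953, 0.33056165]), 69.92987670898438, 29.679165649414063, np.float32(-14.33535))
w blue [352. 210.] (array([0.47935444, 0.33786851]), 37.60611267089844, 14.683363342285157, np.float32(77.1868))
s red [620. 379.] (array([-0.04011351,  0.22911184]), 23.603831481933593, 20.14470977783203, np.float32(-75.077286))
s red [593. 375.] (array([0.00938726, 0.23416101]), 25.99805908203125, 22.024990844726563, np.float32(-76.69769))
s red [612. 355.] (array([-0.0350893 ,  0.18119482]), 25.020852661132814, 20.326034545898438, np.float32(-82.14047))
s red [586. 352.] (array([0.01373716, 0.18515446]), 26.107138061523436, 22.92839660644531, np.float32(-77.03844))
s red [374. 308.] (array([0.44297241, 0.18502477]), 43.46075439453125, 17.968769836425782, np.float32(76.539215))
s red [358. 300.] (array([0.47570449, 0.1737894 ]), 43.21552429199219, 26.457827758789062, np.float32(-14.284805))
s blue [340. 370.] (array([0.48190483, 0.34057893]), 42.62936706542969, 16.323895263671876, np.float32(76.69881))
s blue [325. 361.] (array([0.51482651, 0.329776  ]), 41.2247314453125, 26.73369140625, np.float32(-13.756439))
```

>>> drive_tool(
  steps=[0, 0, 0, -0.0167, 0.0045, 0, 0.2, 0, 0, 0, -0.0166, 0.0044, 0, 0.2, 0, 0, 0, 0, 0, 0.03, 0.2, 0, 0, 0, 0, 0, 0.04, 0.2, 0, 0, 0, 0, 0, 0.03, 0.2, 0, 0, 0, 0, 0, 0.02, 0.2, 0, 0, 0, 0, 0, 0, 0.2, 0, 0, 0, 0, 0, 0, 0.2, 0, 0, 0, 0, 0, 0, 0.2],
)

```text
time_s: 4.77
tcp_pos: [0.516, 0.333, 0.0892]
ee_rot: [[-0.245, -0.97, 0.003], [-0.97, 0.245, 0.002], [-0.003, -0.002, -1.0]]
wrist_force: [-0.6, 1.1, -0.9]
gripper_width: 0.412
gripper_force: 30.0
```

Run:
```python
from h import *
print(delta(.5147,.3308,.0462))
i2=r.capture("side");i3=r.capture("scene")
cv2.imwrite("pics/v3.png",np.hstack([cv2.resize(i2[280:400,260:380],(400,400),interpolation=2),cv2.resize(i3[140:220,330:410],(400,400),interpolation=2)]))
```

```text
[0.0025 0.0008 0.043 ]
```

View pics/v3.png

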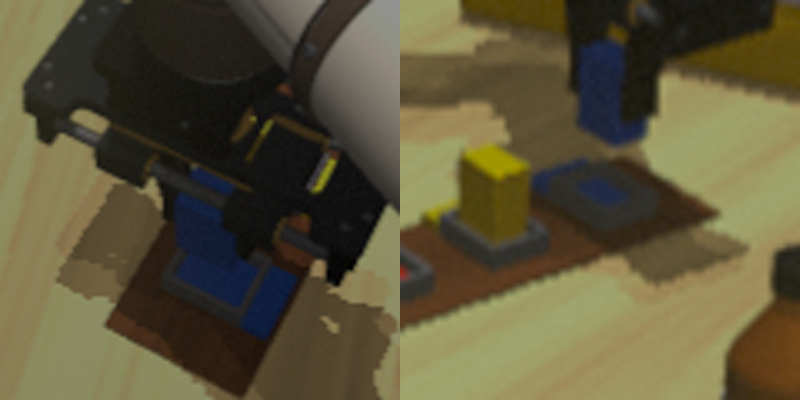

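>>> drive_tool(
  steps=[0, 0, 0, 0.0022, 0.0008, 0, 0.2, 0, 0, 0, 0, 0, 0.015, 0.2, 0, 0, 0, 0, 0, 0.012, 0.2, 0, 0, 0, 0, 0, 0.008, 0.2, 0, 0, 0, 0, 0, 0.004, 0.2, 0, 0, 0, 0, 0, 0, 0.2, 0, 0, 0, 0, 0, 0, 0.2, 0, 0, 0, 0, 0, 0, 0.2],
)

```text
time_s: 5.53
tcp_pos: [0.514, 0.33, 0.0494]
ee_rot: [[-0.245, -0.969, 0.001], [-0.969, 0.245, 0.001], [-0.001, -0.001, -1.0]]
wrist_force: [0.3, -1.0, -0.7]
gripper_width: 0.407
gripper_force: 30.0
```

Inside the rim without contact. Lower the last 3 mm and open gently.

>>> drive_tool(
  steps=[0, 0, 0, 0, 0, 0.0015, 0.2, 0, 0, 0, 0, 0, 0.0015, 0.2, 0, 0, 0, 0, 0, 0, 0.2, 0, 0, 0, 0, 0, 0, 0.2, 0, 0, 0, 0, 0, 0, 0.5, 0, 0, 0, 0, 0, 0, 0.6, 0, 0, 0, 0, 0, 0, 0.6, 0, 0, 0, 0, 0, 0, 0.6, 0, 0, 0, 0, 0, 0, 0.6, 0, 0, 0, 0, 0, 0, 0.6],
)

```text
time_s: 6.37
tcp_pos: [0.5135, 0.3295, 0.0456]
ee_rot: [[-0.245, -0.969, -0.0], [-0.969, 0.245, -0.0], [0.0, 0.0, -1.0]]
wrist_force: [0.6, 0.4, -0.3]
gripper_width: 0.594
gripper_force: 0.0
```

>>> drive_tool(
  steps=[0, 0, 0, 0, 0, -0.02, 0.7, 0, 0, 0, 0, 0, -0.03, 0.7, 0, 0, 0, 0, 0, -0.04, 0.7, 0, 0, 0, 0, 0, -0.04, 0.7, 0, 0, 0, 0.03, 0, -0.025, 0.7, 0, 0, 0, 0.04, 0, 0, 0.7, 0, 0, 0, 0.04, 0, 0, 0.7, 0, 0, 0, 0.04, 0, 0, 0.7, 0, 0, 0, 0.04, 0, 0, 0.7, 0, 0, 0, 0.04, 0, 0, 0.7],
)

```text
time_s: 7.2
tcp_pos: [0.4561, 0.1048, 0.2008]
ee_rot: [[-0.245, -0.97, 0.0], [-0.97, 0.245, 0.0], [-0.0, -0.0, -1.0]]
wrist_force: [-0.2, -0.2, 0.1]
gripper_width: 0.7
gripper_force: 0.0
```

Run:
```python
from h import *
print(r.sense()["tcp_pos"])
i2=r.capture("side");i3=r.capture("scene");cv2.imwrite("pics/s4.png",i2);cv2.imwrite("pics/c4.png",i3)
cv2.imwrite("pics/v4.png",np.hstack([cv2.resize(i2[280:400,260:380],(400,400),interpolation=2),cv2.resize(i3[140:220,330:410],(400,400),interpolation=2)]))
```

```text
[0.45608104 0.1048465  0.20075462]
```

View pics/v4.png

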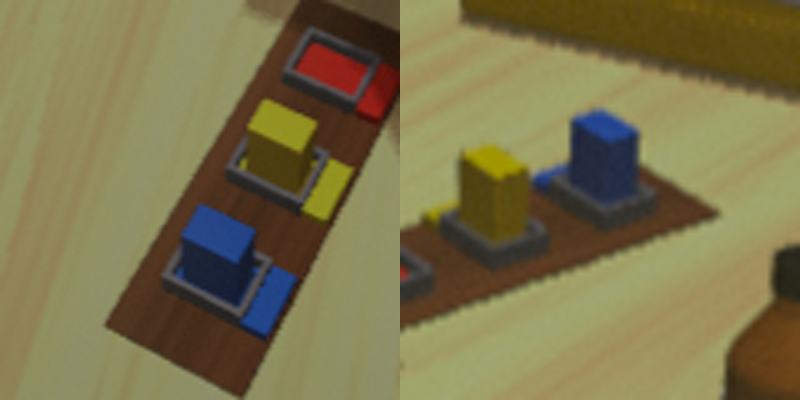

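>>> drive_tool(
  steps=[0, 0, 0, 0.028, -0.028, 0, 1, 0, 0, 0, 0.028, -0.028, 0, 1, 0, 0, 0, 0.028, -0.028, -0.01, 1, 0, 0, 0, 0, 0, -0.039, 1, 0, 0, 0, 0, 0, 0, 1, 0, 0, 0, 0, 0, 0, 1],
)

```text
time_s: 7.8
tcp_pos: [0.5195, 0.0045, 0.2516]
ee_rot: [[-0.247, -0.969, 0.005], [-0.969, 0.247, 0.001], [-0.003, -0.005, -1.0]]
wrist_force: [-0.1, 1.2, -0.2]
gripper_width: 0.983
gripper_force: 0.0
```

Run:
```python
from h import *
print(r.sense()["tcp_pos"])
im=r.capture("wrist");w=r.camera_params("wrist");cv2.imwrite("pics/w5.png",im)
cv2.imwrite("pics/v5.png",cv2.resize(im[:240,180:500],(800,600),interpolation=2))
```

```text
[0.51954892 0.00448032 0.2515654 ]
```

View pics/v5.png

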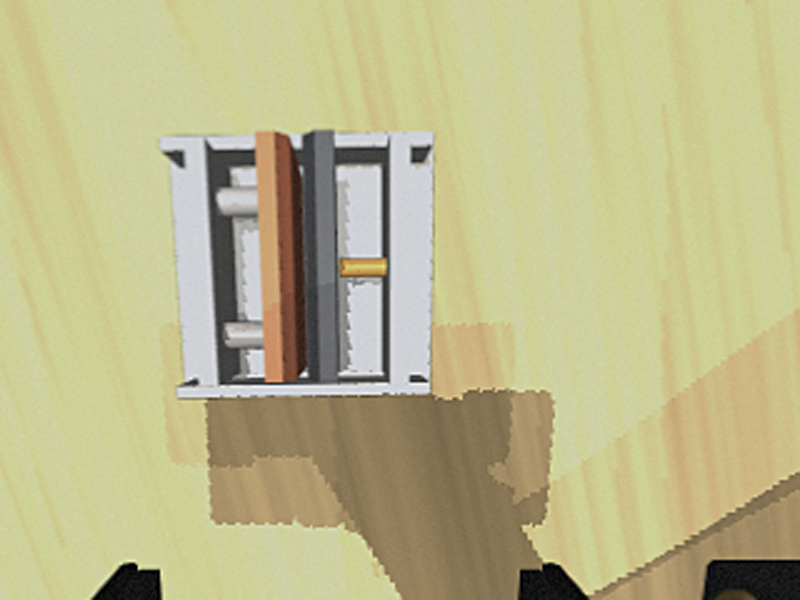

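Run:
```python
from h import *
w=r.camera_params("wrist");im=cv2.imread("pics/w5.png")
for y in (62,85,110,135,148): print(y,[int(v) for v in cv2.cvtColor(im,cv2.COLOR_BGR2GRAY)[y,278:322]])
C=np.array([[256,131],[266,381],[275,131],[288,381],[314,131],[318,381],[333,131],[338,381]])/2.5+[180,0]
P=plane(w,C,.11)[:,:2];print(P.round(4))
for i in range(0,8,2): print(90-np.degrees(np.arctan2(*(P[i+1]-P[i])[::-1])),np.linalg.norm(P[i+1]-P[i]))
a=np.radians(-14.3);u=np.array([np.cos(a),np.sin(a)]);print((P@u).round(4),P.mean(0))
m=mask(im,(3,16),80,60);m[:45]=0;m[160:]=0
H=cv2.cvtColor(im,cv2.COLOR_BGR2HSV);print(H[100,282:320].tolist())
```

```text
62 [66, 66, 65, 74, 140, 167, 168, 166, 165, 167, 168, 157, 107, 88, 94, 94, 99, 93, 56, 41, 57, 71, 70, 66, 66, 66, 66, 69, 111, 115, 117, 116, 113, 114, 121, 90, 58, 63, 67, 70, 66, 63, 70, 68]
85 [116, 118, 116, 112, 115, 153, 168, 168, 168, 167, 171, 174, 156, 92, 90, 93, 97, 98, 83, 51, 38, 38, 45, 87, 66, 63, 60, 62, 97, 121, 120, 117, 119, 118, 123, 102, 92, 169, 178, 175, 174, 212, 212, 211]
110 [209, 210, 208, 209, 207, 212, 183, 167, 171, 169, 172, 172, 179, 146, 97, 89, 92, 99, 100, 75, 44, 43, 42, 53, 83, 66, 65, 63, 71, 112, 121, 123, 119, 123, 122, 122, 75, 120, 77, 91, 92, 88, 91, 91]
135 [174, 172, 174, 174, 173, 169, 170, 162, 156, 158, 157, 157, 160, 165, 132, 87, 77, 83, 86, 87, 59, 42, 43, 34, 64, 70, 62, 58, 56, 83, 111, 108, 108, 109, 109, 109, 89, 82, 145, 137, 131, 154, 214, 212]
148 [129, 117, 193, 213, 211, 209, 213, 198, 155, 155, 156, 156, 156, 158, 148, 103, 78, 80, 87, 88, 76, 36, 25, 112, 138, 73, 55, 59, 58, 73, 107, 102, 109, 110, 107, 109, 92, 93, 134, 202, 221, 220, 189, 168]
[[ 0.5143 -0.1308]
 [ 0.5348 -0.0444]
 [ 0.5077 -0.1291]
 [ 0.5265 -0.0423
[... 185 characters left out ...]
095302954
13.10859915935481 0.08877751869191215
[0.5307 0.5292 0.5239 0.5207 0.5099 0.509  0.5031 0.5013] [ 0.51102637 -0.08412267]
[[106, 15, 219], [13, 9, 205], [16, 101, 204], [17, 118, 204], [16, 112, 202], [17, 110, 201], [16, 110, 204], [17, 110, 208], [17, 110, 206], [12, 124, 161], [8, 137, 134], [9, 146, 131], [9, 149, 135], [8, 139, 138], [9, 141, 139], [9, 147, 83], [9, 127, 58], [5, 137, 56], [8, 136, 60], [8, 39, 79], [120, 10, 79], [120, 7, 69], [100, 12, 65], [135, 16, 63], [105, 6, 81], [120, 6, 120], [100, 13, 122], [105, 13, 122], [126, 10, 124], [114, 10, 123], [120, 6, 122], [116, 15, 119], [0, 0, 61], [36, 8, 162], [24, 7, 179], [30, 7, 174], [30, 6, 172], [110, 7, 207]]
```

>>> drive_tool(
  steps=[0, 0, 0, 0.0324, -0.0144, 0, 1, 0, 0, 0, 0.0324, -0.0144, 0, 1, 0, 0, 0, 0.0324, -0.0144, 0, 1, 0, 0, 0, 0.0324, -0.0144, 0, 1, 0, 0, 0, 0.0324, -0.0144, 0, 1, 0, 0, 0, 0, 0, 0, 1, 0, 0, 0, 0, 0, 0, 1, 0, 0, 0, 0, 0, 0, 1],
)

```text
time_s: 8.52
tcp_pos: [0.5474, -0.1695, 0.2484]
ee_rot: [[-0.245, -0.969, -0.002], [-0.969, 0.245, 0.001], [-0.0, 0.002, -1.0]]
wrist_force: [-0.5, 0.3, -0.6]
gripper_width: 0.998
gripper_force: 0.0
```

Run:
```python
from h import *
print(r.sense()["tcp_pos"])
im=r.capture("wrist");w=r.camera_params("wrist");cv2.imwrite("pics/w6.png",im)
cv2.imwrite("pics/v6.png",cv2.resize(im[:240,180:500],(800,600),interpolation=2))
m=mask(im,(5,16),150,50);m[225:]=0
for v in(50,120,150,180):
  m=mask(im,(5,18),150,v);m[225:]=0
  try:c=big(m);print(v,c.mean(0),rect(plane(w,c,.166)))
  except ValueError: pass
```

```text
[ 0.54739766 -0.16945501  0.24843686]
50 [312.95327103  90.46728972] (array([ 0.52641602, -0.25996394]), 27.630419921875, 15.665744018554687, np.float32(70.579956))
120 [312.85294118  89.03921569] (array([ 0.52607793, -0.26128335]), 24.924595642089844, 15.218592834472656, np.float32(70.71272))
150 [312.76237624  88.82178218] (array([ 0.52608306, -0.26135723]), 24.812884521484374, 15.024118041992187, np.float32(71.16107))
180 [312.73267327  88.76237624] (array([ 0.52604243, -0.26148088]), 24.540130615234375, 14.766584777832032, np.float32(70.92746))
```

View pics/v6.png

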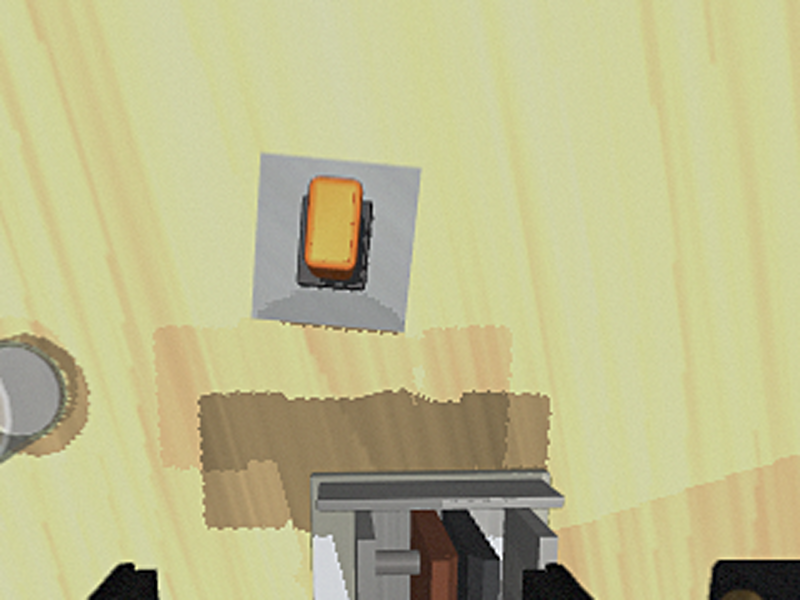

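>>> drive_tool(
  steps=[0, 0, 0, 0.0313, -0.0006, 0, 1, 0, 0, 0, 0.0313, -0.0006, 0, 1, 0, 0, 0, 0.0313, -0.0006, 0, 1, 0, 0, 0.085, 0, 0, 0, 0.8, 0, 0, 0, 0, 0, 0, 0.6, 0, 0, 0, 0, 0, 0, 0.6, 0, 0, 0, 0, 0, 0, 0.6],
)

```text
time_s: 9.15
tcp_pos: [0.5269, -0.2602, 0.2496]
ee_rot: [[-0.323, -0.946, 0.0], [-0.946, 0.323, 0.0], [-0.0, -0.0, -1.0]]
wrist_force: [-0.2, -0.3, -0.1]
gripper_width: 0.785
gripper_force: 0.0
```

Run:
```python
from h import *
print(delta(.5262,-.2612,.138),r.sense()["ee_rot"][:2,1])
```

```text
[0.0012 0.0004 0.1116] [-0.94629561  0.32330265]
```

>>> drive_tool(
  steps=[0, 0, 0, 0.0012, 0.0004, 0.02, 0.6, 0, 0, 0, 0, 0, 0.03, 0.5, 0, 0, 0, 0, 0, 0.03, 0.5, 0, 0, 0, 0, 0, 0.02, 0.5, 0, 0, 0, 0, 0, 0.011, 0.4, 0, 0, 0, 0, 0, 0, 0.4, 0, 0, 0, 0, 0, 0, 0.3, 0, 0, 0, 0, 0, 0, 0.1, 0, 0, 0, 0, 0, 0, 0, 0, 0, 0, 0, 0, 0, 0],
)

```text
time_s: 9.98
tcp_pos: [0.5266, -0.2628, 0.1401]
ee_rot: [[-0.327, -0.945, 0.003], [-0.945, 0.327, -0.001], [-0.0, -0.003, -1.0]]
wrist_force: [0.0, 0.8, 0.9]
gripper_width: 0.184
gripper_force: 3.8
```

>>> drive_tool(
  steps=[0, 0, 0, 0, 0, 0, 0, 0, 0, 0, 0, 0, 0, 0, 0, 0, 0, 0, 0, 0, 0, 0, 0, 0, 0, 0, 0, 0, 0, 0, 0, 0, 0, 0, 0, 0, 0, 0, 0, 0, 0, 0, 0, 0, 0, 0, 0, 0, 0, 0, 0, 0, 0, 0, 0, 0, 0],
)

```text
validation failed for argument at $.st...
```

>>> drive_tool(
  steps=[0, 0, 0, 0, 0, 0, 0, 0, 0, 0, 0, 0, 0, 0, 0, 0, 0, 0, 0, 0, 0, 0, 0, 0, 0, 0, 0, 0],
)

```text
time_s: 10.32
tcp_pos: [0.5266, -0.2628, 0.14]
ee_rot: [[-0.326, -0.945, 0.002], [-0.945, 0.326, -0.001], [-0.0, -0.002, -1.0]]
wrist_force: [-0.3, 1.9, 4.5]
gripper_width: 0.179
gripper_force: 30.0
```

>>> drive_tool(
  steps=[0, 0, 0, 0, 0, -0.005, 0, 0, 0, 0, 0, 0, -0.015, 0, 0, 0, 0, 0, 0, -0.02, 0, 0, 0, 0, 0, 0, -0.025, 0, 0, 0, 0, 0, 0, -0.025, 0, 0, 0, 0, 0, 0, -0.02, 0, 0, 0, 0, 0, 0, -0.01, 0, 0, 0, 0, 0, 0, 0, 0, 0, 0, 0, 0, 0, 0, 0, 0, 0, 0, 0, 0, 0, 0],
)

```text
time_s: 11.15
tcp_pos: [0.5249, -0.2623, 0.2566]
ee_rot: [[-0.327, -0.945, -0.003], [-0.945, 0.327, 0.001], [-0.0, 0.004, -1.0]]
wrist_force: [0.5, 0.6, -0.7]
gripper_width: 0.184
gripper_force: 30.0
```

Run:
```python
from h import *
s=r.sense();print(s["tcp_pos"],s["ee_rot"].round(3).tolist(),s["wrist_force"],s["moment"])
i2=r.capture("side");i3=r.capture("scene");cv2.imwrite("pics/s7.png",i2);cv2.imwrite("pics/c7.png",i3)
cv2.imwrite("pics/v7.png",np.hstack([cv2.resize(i2[60:260,270:470],(400,400),interpolation=2),cv2.resize(i3[130:330,130:330],(400,400),interpolation=2)]))
```

```text
[ 0.52488139 -0.26234156  0.25656993] [[-0.327, -0.945, -0.003], [-0.945, 0.327, 0.001], [-0.0, 0.004, -1.0]] [ 0.46448232  0.5992933  -0.69334749] [ 0.04122455 -0.04021539 -0.01670569]
```

View pics/v7.png

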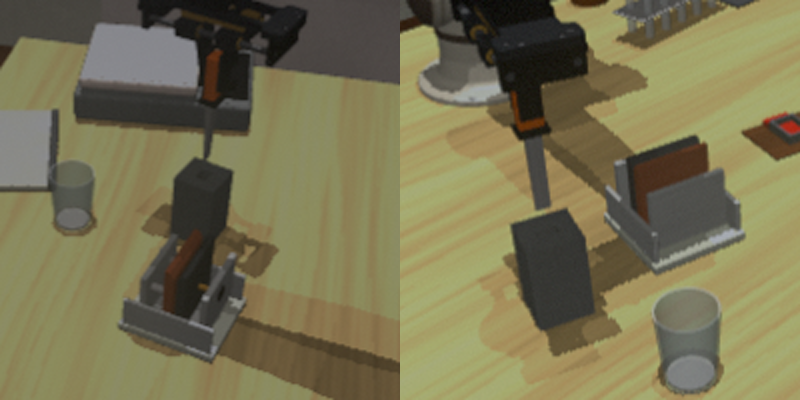

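Run:
```python
from h import *
s,d=r.camera_params("scene"),r.camera_params("side")
print(tri(s,[200.5,234],d,[373.5,139]))
print(delta(.511,-.0841,.2566))
```

```text
(array([ 0.52304542, -0.25945453,  0.12585073]), np.float64(0.00047811035606936563))
[-0.1639  0.0716  0.0003]
```

>>> drive_tool(
  steps=[0, 0, 0, -0.0273, 0.0119, 0, 0, 0, 0, 0, -0.0273, 0.0119, 0, 0, 0, 0, 0, -0.0273, 0.0119, 0, 0, 0, 0, 0, -0.0273, 0.0119, 0, 0, 0, 0, 0, -0.0273, 0.0119, 0, 0, 0, 0, 0, -0.0273, 0.0119, 0, 0, 0, 0, -0.104, 0, 0, 0, 0, 0, 0, 0, 0, 0, 0, 0, 0, 0, 0, 0, 0, 0, 0, 0, 0, 0, 0, 0, 0, 0],
)

```text
time_s: 12.08
tcp_pos: [0.5117, -0.085, 0.2579]
ee_rot: [[-0.23, -0.973, -0.001], [-0.973, 0.23, -0.0], [0.0, 0.001, -1.0]]
wrist_force: [-0.9, 0.8, -1.1]
gripper_width: 0.181
gripper_force: 30.0
```

Run:
```python
from h import *
s=r.sense();print(s["ee_rot"][:,1],s["wrist_force"],delta(.511,-.0841,.232))
i2=r.capture("side");i3=r.capture("scene")
cv2.imwrite("pics/s8.png",i2);cv2.imwrite("pics/c8.png",i3)
# blade tip expected pixel in scene: gray profile not viewed; project
def proj(p,X):
    c=p["extrinsics"][:3]@np.r_[X,1];u=c[:2]/c[2];u=u*(1+p["k1"]*(u@u));return (p["camera_matrix"][0,0]*u+p["camera_matrix"][:2,2]).round(1)
for n in("scene","side"):
    p=r.camera_params(n);t=s["tcp_pos"]-[0,0,.130];print(n,proj(p,t),proj(p,[.511,-.0841,.11]))
```

```text
[-0.97329857  0.22953972  0.00118666] [-0.9316886   0.82085991 -1.09523973] [-0.0007  0.0009  0.0259]
scene [260.8 198.2] [261.3 204.8]
side [366.8 180.1] [366.4 186. ]
```

>>> drive_tool(
  steps=[0, 0, 0, -0.0007, 0.0009, 0.008, 0, 0, 0, 0, 0, 0, 0.008, 0, 0, 0, 0, 0, 0, 0.006, 0, 0, 0, 0, 0, 0, 0.004, 0, 0, 0, 0, 0, 0, 0.004, 0, 0, 0, 0, 0, 0, 0.004, 0, 0, 0, 0, 0, 0, 0, 0, 0, 0, 0, 0, 0, 0, 0, 0, 0, 0, 0, 0, 0, 0, 0],
)

```text
validation failed for argument at $.st...
```

>>> drive_tool(
  steps=[0, 0, 0, -0.0007, 0.0009, 0.008, 0, 0, 0, 0, 0, 0, 0.008, 0, 0, 0, 0, 0, 0, 0.006, 0, 0, 0, 0, 0, 0, 0.004, 0, 0, 0, 0, 0, 0, 0.004, 0, 0, 0, 0, 0, 0, 0.004, 0, 0, 0, 0, 0, 0, 0, 0, 0, 0, 0, 0, 0, 0, 0],
)

```text
time_s: 12.85
tcp_pos: [0.5111, -0.0836, 0.2243]
ee_rot: [[-0.227, -0.974, -0.001], [-0.974, 0.227, -0.0], [0.0, 0.001, -1.0]]
wrist_force: [-0.0, -0.1, -0.8]
gripper_width: 0.182
gripper_force: 30.0
```

>>> drive_tool(
  steps=[0, 0, 0, 0, 0, 0.002, 0, 0, 0, 0, 0, 0, 0.002, 0, 0, 0, 0, 0, 0, 0.002, 0, 0, 0, 0, 0, 0, 0.002, 0, 0, 0, 0, 0, 0, 0.002, 0, 0, 0, 0, 0, 0, 0.002, 0],
)

```text
time_s: 13.35
tcp_pos: [0.5112, -0.0836, 0.2123]
ee_rot: [[-0.227, -0.974, -0.0], [-0.974, 0.227, -0.0], [0.0, 0.0, -1.0]]
wrist_force: [-0.3, 0.6, -0.6]
gripper_width: 0.186
gripper_force: 30.0
```

>>> drive_tool(
  steps=[0, 0, 0, 0, 0, 0.001, 0, 0, 0, 0, 0, 0, 0.001, 0, 0, 0, 0, 0, 0, 0.001, 0, 0, 0, 0, 0, 0, 0.001, 0, 0, 0, 0, 0, 0, 0.001, 0],
)

```text
time_s: 13.77
tcp_pos: [0.5112, -0.0837, 0.2075]
ee_rot: [[-0.227, -0.974, -0.0], [-0.974, 0.227, 0.0], [-0.0, 0.0, -1.0]]
wrist_force: [0.3, 0.2, -0.6]
gripper_width: 0.179
gripper_force: 30.0
```

>>> drive_tool(
  steps=[0, 0, 0, 0, 0, 0.001, 0, 0, 0, 0, 0, 0, 0.001, 0, 0, 0, 0, 0, 0, 0.001, 0, 0, 0, 0, 0, 0, 0.001, 0],
)

```text
time_s: 14.1
tcp_pos: [0.5115, -0.0837, 0.2039]
ee_rot: [[-0.227, -0.974, 0.001], [-0.974, 0.227, -0.0], [-0.0, -0.001, -1.0]]
wrist_force: [-0.2, 0.2, 2.0]
gripper_width: 0.183
gripper_force: 30.0
```

>>> drive_tool(
  steps=[0, 0, 0, 0, 0, 0.001, 0, 0, 0, 0, 0, 0, 0.001, 0, 0, 0, 0, 0, 0, 0.001, 0],
)

```text
time_s: 14.35
tcp_pos: [0.5116, -0.0837, 0.2009]
ee_rot: [[-0.227, -0.974, 0.001], [-0.974, 0.227, -0.0], [-0.0, -0.001, -1.0]]
wrist_force: [0.0, -0.4, 3.1]
gripper_width: 0.186
gripper_force: 30.0
```

>>> drive_tool(
  steps=[0, 0, 0, 0, 0, 0.001, 0, 0, 0, 0, 0, 0, 0.001, 0],
)

```text
time_s: 14.52
tcp_pos: [0.5116, -0.0837, 0.1989]
ee_rot: [[-0.227, -0.974, 0.001], [-0.974, 0.227, -0.0], [-0.0, -0.001, -1.0]]
wrist_force: [0.0, -0.9, 4.1]
gripper_width: 0.183
gripper_force: 30.0
```

>>> drive_tool(
  steps=[0, 0, 0, 0, 0, 0, 0, 0, 0, 0, 0, 0, 0, 0, 0, 0, 0, 0, 0, 0, 0, 0, 0, 0, 0, 0, 0, 0],
)

```text
time_s: 14.85
tcp_pos: [0.5113, -0.0836, 0.1987]
ee_rot: [[-0.227, -0.974, 0.0], [-0.974, 0.227, 0.0], [-0.0, -0.0, -1.0]]
wrist_force: [-0.3, -0.2, 3.2]
gripper_width: 0.183
gripper_force: 30.0
```

Run:
```python
from h import *
i=r.capture("side");p=r.camera_params("side")
for _ in range(3):
    s=r.sense();print(s["time_s"],s["tcp_pos"].round(4),s["wrist_force"].round(2),s["gripper_force"].round(1));r.capture("wrist")
j=cv2.imread("pics/s4.png");d=cv2.absdiff(i,j)[290:400,260:400];print("rack change",d.mean())
```

```text
Traceback (most recent call last):
AttributeError: 'float' object has no attribute 'round'
```

Drag was about 4 to 5 N while sliding, with no contact on the way in and the reading steady at rest. I'm handing in.

Run:
```python
from h import *
s=r.sense();print(s["wrist_force"],s["tcp_pos"],s["gripper_force"]);print(r.finish_job())
```

```text
[-0.77745713 -0.09279581  2.98119975] [ 0.51133289 -0.0836171   0.1986824 ] 30.000405285973102
the job is handed in; nothing more can be done
None
```

The job is handed in (no verdict came back): the blue block is released in its blue pocket, and the blade is gripped and held between the plates after about 4–5 N of sliding drag; I viewed 11 pictures, one over the limit of 10.

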